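Open the tube warmer

ROBOT

A 6-joint arm with a two-finger parallel gripper is mounted at the origin on the work surface. World frame = base frame: x ahead of the robot, y to its left, z up, the work surface at z = 0. Lengths are in mm, angles in rad, forces in N, time in s.
With the tool pointing down it reaches from about 350 to 875 mm from the base axis. Payload 4.2 kg.
Tool frame: the origin (TCP) lies at the very end of the fingers, on their centre line; the grasp point (between the pads) lies arm.grip_point_offset behind it (arm.grip_point_offset is the distance from the TCP to the grasp point, in mm); z points along the fingers, y is the line along which they close (so a half turn about z gives the same grasp; the last joint's range is limited). The gripper opens to 85 mm and grips with 20 to 120 N. Pads are 22 mm wide; open, the fingers measure 114 mm over their backs; the gripper's body (76 mm by 85 mm) begins 54 mm behind the grasp point. The pads swing forward as they close: fully open they stand 13 mm farther back than shut.
Start: joints at [1.453, 0.385, 0.008, 0, -1.194, -0.259], TCP at [229.934, 581.145, 231.312] pointing down, gripper open.
Joint ranges: [-3.14, 3.14], [-1.21, 2.06], [-1.07, 1.41], [-3.16, 2.05], [-2.99, -0.16], [-3.1, 3.1]. Speed limits (rad/s): [2.79, 2.79, 3.14, 3.14, 3.14, 3.14].

INTERFACE

Orientations are given as a unit quaternion [x, y, z, w].
In Python, from bench import arm, cams, ticket gives the robot as it stands.
- The arm moves only by the tool servo_tool, never from a script. Its argument "commands" is a list that holds one entry, the list of rows, each a list of 7 numbers: the closure in counts, from 0 (fully open) to 255 (shut), then the shift along the tool's x, y, z in m, then the turn, a rotation vector about the tool's x, y, z in degrees. In form: [[[grip, x, y, z, ax, ay, az], ...]]. A call has 1 to 10 rows; each row shifts and turns the commanded pose from where the row before left it, along the tool's axes as they then stand; what a row does not reach is not made up. A row lasts 1/12 s, in which the tool goes at most 41.7 mm and 7.16 degrees, less where a joint would pass 70% of its speed; a pose out of reach is approached as far as the arm can. A call with a gripper value outside its range is refused whole. The fingers move at their own pace and stop on an object; the grip force is fixed at half the most. Time passes only in rows, so rows that do not move let the fingers close. It gives the time, the measured TCP pose, the force, the opening and the grip force at its end, in the units of the state.
- arm.read_state(): the state, without advancing time (a new reading comes with each control period).
- cams.get_image(name): name is "scene" or "top" or "wrist"; returns a dict with "frame" (480x640x3 uint8, blue, green, red), "K" (3x3 intrinsics, pixels), "T" (4x4, takes a point from camera to world coordinates). Camera axes: x right, y up, looking along -z (the intrinsics and any distortion apply to the point x, -y, -z); pixel columns grow to the right and rows downward; lengths in mm; the calibration is good to about 2 mm. A picture is of the moment at which its call begins. There is no depth.
- ticket.job_done(): hands the job in; it is judged then, once.
The state is a dict: "clock": time; "joints": joint angles; "joint_vel": joint speeds; "joint_efforts": joint torques, N m; "position": TCP position; "ee_rot": TCP orientation; "contact_force": force on the tool from outside, world axes, zero at the start; "wrist_torque": the same for the moment, N m; "gripper_width": finger opening in mm; "grasp_force": force on a finger pad.
Only numpy, scipy, OpenCV 4.12 (cv2) and the standard library are available. Lean on these libraries where they do the work, as an engineer would, in place of code of your own. Each camera call takes 0.05 s, during which the arm holds its last target. There are 200 camera calls.

TASK

Press the release tab on the front of the bench-top tube warmer so that its lid springs up, then push the lid all the way back until it rests fully open on its stop. Use only fingertip pushes, gently: do not grip, pinch or lift anything, and leave the tubes in the warmer and the rack, bottle and tray beside it where they are. Finish clear of everything.

Things in the scene. Friction and masses are not known exactly. Their poses are not given: they have to be found in the camera images.
- warmer: White plastic bench-top tube warmer, fixed to the bench, housing 150 (x) by 140 (y) by 85 mm high, open on top under its grey lid. Origin: centre of its underside, on the bench. Its x axis points from the front (release tab) to the back (lid hinge), y to the left seen from the front, z up. Inside, capped tubes stand in wells, their tops 15 mm below the rim.
- tab_press (a point): The place to press: on the top face of the release tab, a bare-aluminium paddle 40 mm wide (y) at the middle of the warmer's front. At rest it lies 125 mm in front of the warmer's origin (50 mm in front of the housing), 76 mm above the bench; the paddle ends 17 mm farther out. 32 mm behind it stands the tab's catch, 14 mm wide, up to 97 mm above the bench, hooking the lid's tongue. Free air below.
- tab (a joint): Angle of the sprung release tab, rad: 0 at rest, 0.30 on its stop. Pressed straight down it tips about a pin 35 mm behind and 14 mm below tab_press: 4 to 5 mm down there (0.13 rad, 3 N) frees the lid, the stop comes at 10 mm (5 N); the catch then leans forward to 21 mm behind tab_press. It springs back when let go.
- lid (a joint): Angle of the lid, rad: 0 shut and latched (it opens only once the tab is pressed), 1.85 fully open on its stop. Freed, a spring leaf lifts it within a second to about 0.75 and holds it there; from there it swings freely (0.15 N m at most against its weight), falls back to 0.75 if let go before about 1.6, and drops onto its stop past that.
- lid_edge (a point): Middle of the lid's front edge, at mid-thickness. The grey lid is a flat plate 140 mm wide (y), 12 mm thick, 140 mm from hinge to front edge. Shut, this point is 75 mm in front of the warmer's origin, 91 mm above the bench; a tongue 20 mm wide sticks out 8 mm farther at its middle. Its x axis points from front edge to hinge, z out of the lid's top face.
- lid_hinge (a point): Point of the lid on its hinge line, at mid-thickness, 65 mm behind the warmer's origin and 91 mm above the bench; the hinge axis runs along the warmer's y through a point 6 mm below it (lid shut).
- tube0: Green-capped sample tube, 12 mm across, 62 mm tall, loose in a well inside the warmer under the lid. Origin: centre of its foot. To be left alone.
- tube1: A second such tube in another well. To be left alone.
- rack: Blue plastic tube rack, 100 by 60 mm, 48 mm high, with four capped tubes up to 91 mm high, loose on the bench beside the warmer. Origin: centre of its underside. To be left alone.
- bottle: Teal drinking bottle with black cap, 60 mm across, 150 mm tall, loose on the bench on the other side of the warmer. Origin: centre of its underside. To be left alone.
- tray: Shallow steel tray, 110 by 70 mm, 22 mm high, with two capped tubes lying in it, loose on the bench left of and in front of the warmer. Origin: centre of its underside. To be left alone.

How it is judged:
By the outcome, as a careful person would: the job done as asked, in the order asked, and still so for the second after the job is handed in, with the robot touching nothing.
It also fails if it takes over 38 s, if anything falls off the work surface, if the arm or the gripper's body presses on something with over 40 N, if the wrist force passes 120 N, or if a joint passes its speed limit or range.

## Working session

There is one attempt and no reset: what is moved stays moved. The work goes in short steps, Python scripts to look and compute and a tool call to move; the robot and the scene stay as the last step left them, time stands still between calls to the robot, and variables do not carry over. Pictures are saved under pics/ and viewed, at most 10 in all, crops included, and the job is handed in when it is done.

Besides the shell and the picture viewer there is one more tool, called after ">>>" as a command line: name --argument value ..., lists and objects as JSON in quotes. servo_tool: Moves the arm, as the interface text tells. Its arguments: {"type":"object","properties":{"commands":{"type":"array","items":{"type":"array","items":{"type":"array","items":{"type":"number"}}}}},"required":["commands"]}

```bash
mkdir -p pics
python3 - <<'E'
from bench import arm,cams
import cv2,numpy as np
for n in("scene","top"):
    d=cams.get_image(n);cv2.imwrite(f"pics/{n}0.png",d["frame"]);print(n,d["K"].tolist(),np.round(d["T"],4).tolist(),[k for k in d])
s=arm.read_state();print({k:np.round(v,3).tolist() for k,v in s.items()},arm.grip_point_offset)
E
```

```text
scene [[538.8405924662492, 0.0, 320.3353001849083], [0.0, 538.8405924662492, 239.7408238360884], [0.0, 0.0, 1.0]] [[-0.0514, -0.6006, 0.7979, 1270.4176], [0.9987, -0.031, 0.041, 55.5921], [0.0001, 0.799, 0.6014, 595.856], [0.0, 0.0, 0.0, 1.0]] ['frame', 'K', 'T']
top [[476.9794678112465, 0.0, 323.93379663355785], [0.0, 476.9794678112465, 233.4140562321663], [0.0, 0.0, 1.0]] [[0.177, 0.9586, -0.2231, 414.4598], [-0.9842, 0.1713, -0.0448, 7.7215], [-0.0047, 0.2275, 0.9738, 916.5862], [0.0, 0.0, 0.0, 1.0]] ['frame', 'K', 'T']
{'clock': 0.1, 'joints': [1.453, 0.385, 0.007, -0.0, -1.194, -0.259], 'joint_vel': [-0.0, -0.002, 0.004, 0.001, 0.0, 0.001], 'joint_efforts': [-0.001, -39.332, 18.893, 4.198, -0.003, 0.0], 'position': [229.756, 580.672, 230.346], 'ee_rot': [0.982, -0.187, -0.0, 0.001], 'contact_force': [0.34, 0.301, -0.012], 'wrist_torque': [0.034, -0.043, -0.049], 'grasp_force': 0.0, 'gripper_width': 85.208} 18.700000000000003
```

View pics/scene0.png

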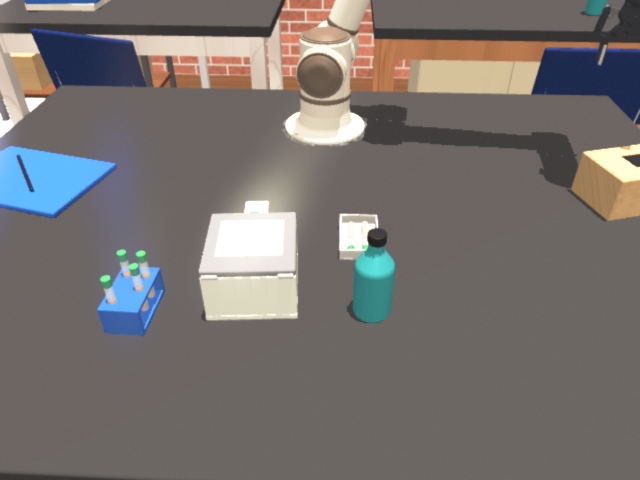

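View pics/top0.png

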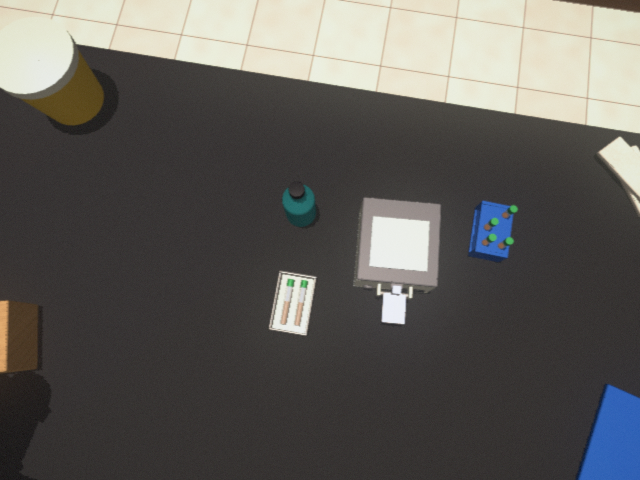

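The warmer is right of centre with its tab at (395,308) facing the robot. The tray is at (293,303), the bottle at (299,205) and the rack at (492,232). I'll zoom in once for the corners.

```bash
cat > h.py <<'E'
import numpy as np,cv2
from bench import arm,cams
def px2w(d,u,v,z):
    K,T=d["K"],d["T"];r=np.linalg.inv(K)@[u,v,1];r=T[:3,:3]@[r[0],-r[1],-r[2]];o=T[:3,3]
    return o+r*(z-o[2])/r[2]
def w2px(d,p):
    K,T=d["K"],d["T"];c=T[:3,:3].T@(np.asarray(p,float)-T[:3,3]);q=K@[c[0],-c[1],-c[2]];return q[:2]/q[2]
E
python3 - <<'E'
from h import *
d=cams.get_image("top")
for n,u,v,z in[("bl",363,199,97),("br",441,202,97),("fl",354,287,97),("fr",437,291,97),("padl",382,323,76),("padr",404,325,76),("tray",293,303,15),("bot",296,190,150),("rackFL",470,257,48),("rackBL",478,203,48)]:print(n,px2w(d,u,v,z).round())
f=d["frame"][185:335,340:460];cv2.imwrite("pics/c1.png",cv2.resize(f,None,fx=4,fy=4,interpolation=cv2.INTER_CUBIC))
E
```

```text
bl [677. -12.  97.]
br [ 696. -151.   97.]
fl [518. -22.  97.]
fr [ 537. -163.   97.]
padl [468. -81.  76.]
padr [ 471. -119.   76.]
tray [479.  83.  15.]
bot [656. 103. 150.]
rackFL [ 617. -226.   48.]
rackBL [ 723. -229.   48.]
```

View pics/c1.png

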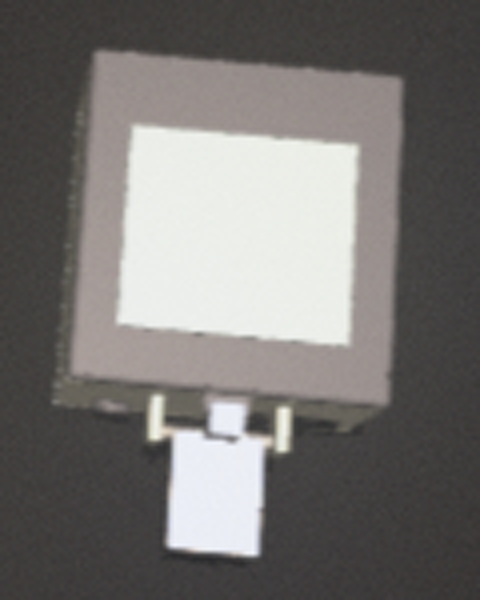

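Run:
```python
from h import *
d=cams.get_image("top")
c=lambda u,v,z:px2w(d,340+u/4,185+v/4,z)
bl,br,fr,fl=c(95,50,97),c(403,77,97),c(388,403,97),c(72,375,97);pl,pr=c(167,553,76),c(260,557,76)
for p in(bl,br,fr,fl,pl,pr):print(p.round(1))
print([np.linalg.norm(a-b).round(1) for a,b in((bl,br),(fl,fr),(bl,fl),(br,fr),(pl,pr))])
ax=(bl+br-fl-fr)/2;y=(bl-br+fl-fr)/2
a1=np.arctan2(ax[1],ax[0]);a2=np.arctan2(-y[0],y[1]);a=(a1+a2)/2
ex=np.array([np.cos(a),np.sin(a),0]);ey=np.array([-ex[1],ex[0],0])
o=(bl+br+fl+fr)/4+5*ex;o[2]=0;print("yaw",a1,a2,"o",o.round(1), "paddle end local",[((p-o)@ex).round(1) for p in(pl,pr)],[((p-o)@ey).round(1) for p in(pl,pr)])
print("press",(o-125*ex).round(1))
s=arm.read_state();print(np.round(s["position"],1),s["clock"])
```

```text
[680.  -13.3  97. ]
[ 691.7 -150.7   97. ]
[ 545.5 -162.2   97. ]
[533.5 -26.7  97. ]
[467.3 -80.5  76. ]
[ 472.8 -120.4   76. ]
[np.float64(138.0), np.float64(136.1), np.float64(147.1), np.float64(146.6), np.float64(40.2)]
yaw 0.08501180608775191 0.08663436725992209 o [617.6 -87.8   0. ] paddle end local [np.float64(-149.1), np.float64(-147.1)] [np.float64(20.1), np.float64(-20.1)]
press [493.1 -98.5   0. ]
[229.8 580.8 230.7] 0.2
```

>>> servo_tool --commands '[[[255, 0.0247, 0.0309, 0, 0, 0, 0], [255, 0.0247, 0.0309, 0, 0, 0, 0], [255, 0.0247, 0.0309, 0, 0, 0, 0], [255, 0.0247, 0.0309, 0, 0, 0, 0], [255, 0.0247, 0.0309, 0, 0, 0, 0], [255, 0.0247, 0.0309, 0, 0, 0, 0], [255, 0.0247, 0.0309, 0, 0, 0, 0], [255, 0.0247, 0.0309, 0, 0, 0, 0], [255, 0.0247, 0.0309, 0, 0, 0, 0]]]'

```text
clock: 0.95
position: [334.3, 238.8, 231.4]
ee_rot: [0.982, -0.187, 0.0, -0.0]
contact_force: [0.1, -0.1, 0.1]
gripper_width: -0.2
grasp_force: 0.0
```

>>> servo_tool --commands '[[[255, 0.0247, 0.0309, 0, 0, 0, 0], [255, 0.0247, 0.0309, 0, 0, 0, 0], [255, 0.0247, 0.0309, 0, 0, 0, 0], [255, 0.0247, 0.0309, 0, 0, 0, 0], [255, 0.0247, 0.0309, 0, 0, 0, 0], [255, 0.0247, 0.0309, 0, 0, 0, 0], [255, 0.0247, 0.0309, 0, 0, 0, 0], [255, 0.0247, 0.0309, 0, 0, 0, 0], [255, 0.0247, 0.0309, 0, 0, 0, 0]]]'

```text
clock: 1.7
position: [438.7, -101.7, 231.5]
ee_rot: [0.982, -0.187, 0.0, -0.0]
contact_force: [1.9, 0.9, -0.1]
gripper_width: -0.1
grasp_force: 0.0
```

>>> servo_tool --commands '[[[255, 0, 0, 0, 0, 0, -6.6], [255, 0, 0, 0, 0, 0, -6.6], [255, 0, 0, 0, 0, 0, -6.6], [255, 0, 0, 0, 0, 0, -6.6], [255, 0, 0, 0, 0, 6.7, 0], [255, 0, 0, 0, 0, 6.7, 0], [255, 0, 0, 0, 0, 6.6, 0], [255, 0, 0, 0, 0, 0, 0]]]'

```text
clock: 2.37
position: [432.7, -100.2, 228.4]
ee_rot: [0.984, 0.041, 0.172, -0.008]
contact_force: [-1.5, 0.3, -0.5]
gripper_width: 0.2
grasp_force: 0.0
```

```bash
cat >> h.py <<'E'
from scipy.spatial.transform import Rotation as Ro
a=.086;ex=np.array([np.cos(a),np.sin(a),0]);ey=np.array([-ex[1],ex[0],0]);o=np.array([613,-88.2,0])
def loc(p):p=np.asarray(p)-o;return np.array([p@ex,p@ey,p[2]]).round(1)
def delta(x,y,z,frm=None):
    "tool-axes shift mm from current TCP (or local frm) to warmer-local x,y,z"
    s=arm.read_state();R=Ro.from_quat(s["ee_rot"]);f=np.array(s["position"]) if frm is None else o+frm[0]*ex+frm[1]*ey+[0,0,frm[2]]
    return R.inv().apply(o+x*ex+y*ey+[0,0,z]-f).round(1)
E
python3 - <<'E'
from h import *
s=arm.read_state();R=Ro.from_quat(s["ee_rot"]).as_matrix();print(np.round(R.T@np.c_[ex,ey,[0,0,1]],3),loc(s["position"]),s["contact_force"])
print(delta(-128,0,100))
print(delta(-128,0,70,(-128,0,100)))
d=cams.get_image("wrist");cv2.imwrite("pics/w1.png",d["frame"])
E
```

```text
[[ 0.941 -0.004  0.34 ]
 [-0.003 -1.    -0.002]
 [ 0.34   0.    -0.941]] [-180.7    3.5  228.4] [-1.5352524   0.28709976 -0.46053112]
[  6.    3.5 138.6]
[-10.2   0.   28.2]
```

View pics/w1.png

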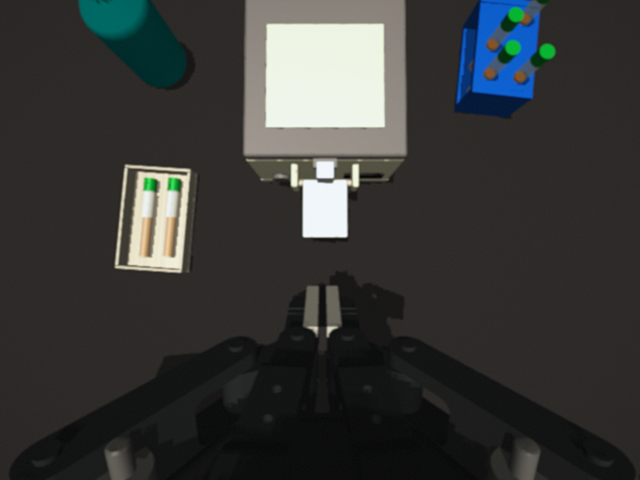

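Run:
```python
from h import *
d=cams.get_image("wrist")
print("paddle end",loc(px2w(d,325.5,238,76)),loc(px2w(d,303,238,76)),loc(px2w(d,348,237,76)),"lid",loc(px2w(d,244,158,97)),loc(px2w(d,406,155,97)))
print("catch top",loc(px2w(d,325,161,97)),loc(px2w(d,325,178,97)))
```

```text
paddle end [-140.7    0.8   76. ] [-140.6   21.    76. ] [-139.8  -19.5   76. ] lid [-73.5  70.   97. ] [-71.3 -67.7  97. ]
catch top [-76.3   1.1  97. ] [-90.8   1.2  97. ]
```

>>> servo_tool --commands '[[[255, 0.001, 0.0005, 0.023, 0, 0, 0], [255, 0.001, 0.0005, 0.023, 0, 0, 0], [255, 0.001, 0.0005, 0.023, 0, 0, 0], [255, 0.001, 0.0005, 0.023, 0, 0, 0], [255, 0.001, 0.0005, 0.023, 0, 0, 0], [255, 0.001, 0.0005, 0.023, 0, 0, 0], [255, 0, 0, 0, 0, 0, 0]]]'

```text
clock: 3.05
position: [491.9, -98.2, 99.8]
ee_rot: [0.985, 0.041, 0.17, -0.007]
contact_force: [-0.4, -0.9, -1.2]
gripper_width: -0.2
grasp_force: 0.0
```

>>> servo_tool --commands '[[[255, -0.002, 0, 0.0056, 0, 0, 0], [255, -0.002, 0, 0.0056, 0, 0, 0], [255, -0.002, 0, 0.0056, 0, 0, 0], [255, -0.0007, 0, 0.0019, 0, 0, 0], [255, -0.0007, 0, 0.0019, 0, 0, 0], [255, 0, 0, 0, 0, 0, 0]]]'

```text
clock: 3.55
position: [491.6, -98.2, 82.0]
ee_rot: [0.984, 0.041, 0.174, -0.007]
contact_force: [-0.4, -0.1, -0.4]
gripper_width: -0.1
grasp_force: 0.0
```

>>> servo_tool --commands '[[[255, -0.0007, 0, 0.0019, 0, 0, 0], [255, -0.0007, 0, 0.0019, 0, 0, 0], [255, -0.0007, 0, 0.0019, 0, 0, 0], [255, 0, 0, 0, 0, 0, 0]]]'

```text
clock: 3.88
position: [491.3, -98.2, 75.5]
ee_rot: [0.984, 0.041, 0.173, -0.007]
contact_force: [-0.7, 0.6, 1.1]
gripper_width: -0.0
grasp_force: 0.9
```

Contact has started; pressing on.

>>> servo_tool --commands '[[[255, -0.0007, 0, 0.0019, 0, 0, 0], [255, -0.0007, 0, 0.0019, 0, 0, 0], [255, -0.0007, 0, 0.0019, 0, 0, 0], [255, 0, 0, 0, 0, 0, 0], [255, 0, 0, 0, 0, 0, 0]]]'

```text
clock: 4.3
position: [490.7, -98.3, 69.1]
ee_rot: [0.984, 0.041, 0.172, -0.007]
contact_force: [-4.6, -0.1, 4.0]
gripper_width: 0.1
grasp_force: 2.4
```

Run:
```python
from h import *
d=cams.get_image("scene");cv2.imwrite("pics/s2.png",cv2.resize(d["frame"][150:350,80:420],None,fx=2,fy=2))
```

```text
(no output)
```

View pics/s2.png

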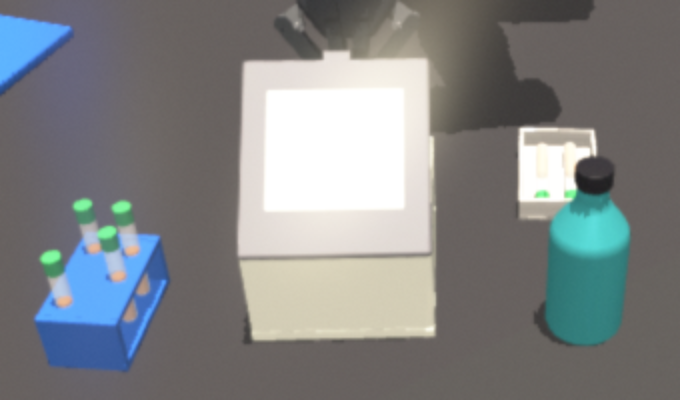

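The lid has sprung up, with its front edge raised at about (335,58) in the crop. The rack, bottle and tray are undisturbed. Backing off along the tool.

>>> servo_tool --commands '[[[255, 0, 0, -0.006, 0, 0, 0], [255, 0, 0, -0.008, 0, 0, 0], [255, 0, 0, -0.015, 0, 0, 0], [255, 0, 0, -0.015, 0, 0, 0], [255, 0, 0, -0.015, 0, 0, 0], [255, 0, 0, -0.015, 0, 0, 0], [255, 0, 0, -0.015, 0, 0, 0], [255, 0, 0, -0.01, 0, 0, 0], [255, 0, 0, 0, 0, 0, 0]]]'

```text
clock: 5.1
position: [459.3, -100.8, 166.1]
ee_rot: [0.983, 0.042, 0.177, -0.008]
contact_force: [0.5, 0.0, -0.4]
gripper_width: -0.1
grasp_force: 0.0
```

Run:
```python
from h import *
s=arm.read_state();print(loc(s["position"]),s["contact_force"])
print(delta(-60,0,158),delta(76,0,188,(-60,0,158)))
d=cams.get_image("wrist");cv2.imwrite("pics/w2.png",d["frame"])
```

```text
[-154.3    0.7  166.1] [ 0.45342686  0.01155612 -0.4477275 ]
[85.5  0.6 40.4] [137.9  -0.2  19.3]
```

View pics/w2.png

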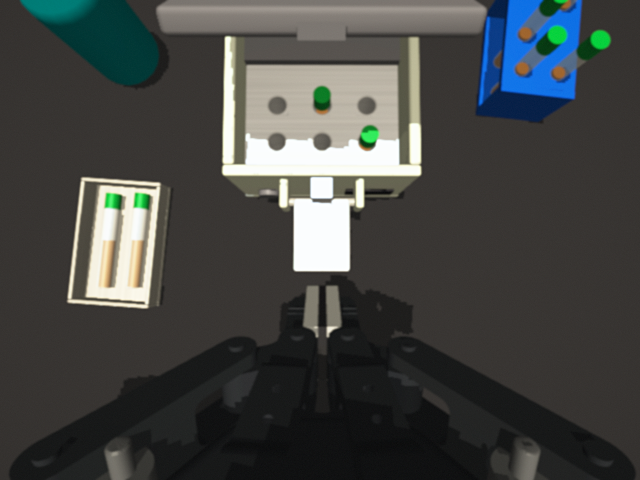

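Lid stands up with its tongue at (321,33), the tubes are still in their wells, and the catch has sprung back. Moving in and pushing slowly.

>>> servo_tool --commands '[[[255, 0.0142, 0, 0.0067, 0, 0, 0], [255, 0.0142, 0, 0.0067, 0, 0, 0], [255, 0.0142, 0, 0.0067, 0, 0, 0], [255, 0.0142, 0, 0.0067, 0, 0, 0], [255, 0.0142, 0, 0.0067, 0, 0, 0], [255, 0.0142, 0, 0.0067, 0, 0, 0], [255, 0, 0, 0, 0, 0, 0]]]'

```text
clock: 5.73
position: [554.1, -92.7, 153.1]
ee_rot: [0.984, 0.042, 0.174, -0.007]
contact_force: [0.3, -0.5, -0.2]
gripper_width: 0.4
grasp_force: 0.0
```

>>> servo_tool --commands '[[[255, 0.005, 0, 0.0007, 0, 0, 0], [255, 0.005, 0, 0.0007, 0, 0, 0], [255, 0.005, 0, 0.0007, 0, 0, 0], [255, 0.005, 0, 0.0007, 0, 0, 0], [255, 0.005, 0, 0.0007, 0, 0, 0], [255, 0.005, 0, 0.0007, 0, 0, 0], [255, 0.005, 0, 0.0007, 0, 0, 0], [255, 0.005, 0, 0.0007, 0, 0, 0]]]'

```text
clock: 6.4
position: [591.1, -89.8, 162.6]
ee_rot: [0.984, 0.041, 0.173, -0.007]
contact_force: [-4.0, -0.1, 5.0]
gripper_width: 0.2
grasp_force: 0.2
```

>>> servo_tool --commands '[[[255, 0.005, 0, 0.0007, 0, 0, 0], [255, 0.005, 0, 0.0007, 0, 0, 0], [255, 0.005, 0, 0.0007, 0, 0, 0], [255, 0.005, 0, 0.0007, 0, 0, 0], [255, 0.005, 0, 0.0007, 0, 0, 0], [255, 0.005, 0, 0.0007, 0, 0, 0]]]'

```text
clock: 6.9
position: [622.1, -87.3, 172.1]
ee_rot: [0.983, 0.042, 0.176, -0.007]
contact_force: [-0.1, -0.3, -0.5]
gripper_width: 0.3
grasp_force: 0.0
```

Run:
```python
from h import *
s=arm.read_state();print(loc(s["position"]),s["contact_force"])
d=cams.get_image("scene");cv2.imwrite("pics/s3.png",cv2.resize(d["frame"][100:340,80:420],None,fx=2,fy=2))
```

```text
[9.100e+00 1.000e-01 1.721e+02] [-0.13101075 -0.30254666 -0.47424886]
```

View pics/s3.png

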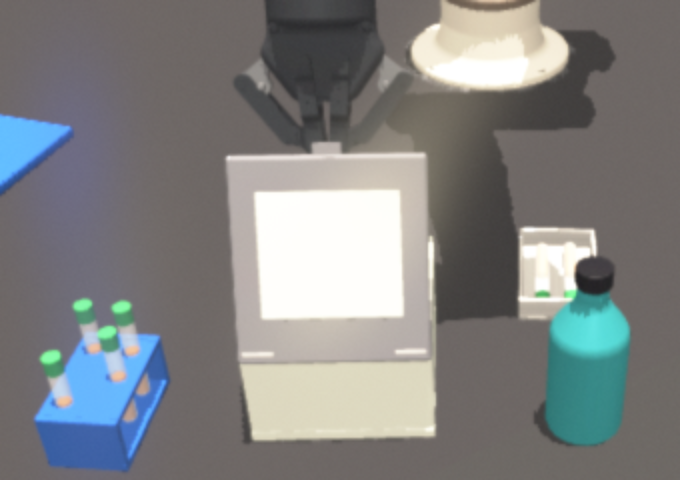

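The lid is partway back (top edge and tongue at about (327,150) in the crop) and moving ahead of the fingertip. Continuing.

>>> servo_tool --commands '[[[255, 0.005, 0, 0.0007, 0, 0, 0], [255, 0.005, 0, 0.0007, 0, 0, 0], [255, 0.005, 0, 0.0007, 0, 0, 0], [255, 0.005, 0, 0.0007, 0, 0, 0], [255, 0.005, 0, 0.0007, 0, 0, 0], [255, 0.005, 0, 0.0007, 0, 0, 0], [255, 0.005, 0, 0.0007, 0, 0, 0]]]'

```text
clock: 7.53
position: [654.7, -84.4, 175.0]
ee_rot: [0.984, 0.041, 0.172, -0.007]
contact_force: [-0.0, 0.3, -0.0]
gripper_width: 0.0
grasp_force: 0.1
```

>>> servo_tool --commands '[[[255, 0.005, 0, 0.0007, 0, 0, 0], [255, 0.005, 0, 0.0007, 0, 0, 0], [255, 0.005, 0, 0.0007, 0, 0, 0], [255, 0.004, 0, 0.0012, 0, 0, 0], [255, 0.004, 0, 0.0012, 0, 0, 0], [255, 0.004, 0, 0.0012, 0, 0, 0], [255, 0, 0, 0, 0, 0, 0]]]'

```text
clock: 8.12
position: [682.8, -82.1, 180.1]
ee_rot: [0.984, 0.041, 0.174, -0.007]
contact_force: [-0.0, 0.3, -0.1]
gripper_width: 0.1
grasp_force: 0.0
```

Run:
```python
from h import *
s=arm.read_state();print(loc(s["position"]),s["contact_force"])
d=cams.get_image("scene");cv2.imwrite("pics/s4.png",cv2.resize(d["frame"][100:340,80:420],None,fx=2,fy=2))
```

```text
[7.010e+01 1.000e-01 1.801e+02] [-0.04739262  0.32586641 -0.09903156]
```

View pics/s4.png

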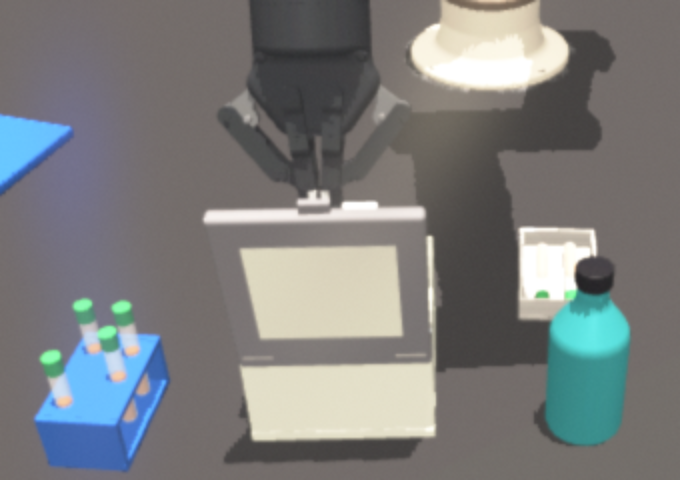

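The lid now leans back with its top edge at (206–424, 212) in the crop. I'll fit the angle from the edge.

Run:
```python
from h import *
d=cams.get_image("scene")
for t in(1.4,1.5,1.6,1.7,1.75,1.8,1.85):
  for h in(0,12):  # underside / top face front corners, crop px
    r=[]
    for y in(70,-70):
      lx=65-140*np.cos(t)+h*np.sin(t);z=85+140*np.sin(t)+h*np.cos(t)
      u=w2px(d,o+lx*ex+y*ey+[0,0,z]);r.append(((u-[80,100])*2).round().tolist())
    print(t,h,r)
```

```text
1.4 0 [[423.0, 163.0], [214.0, 167.0]]
1.4 12 [[423.0, 170.0], [210.0, 174.0]]
1.5 0 [[423.0, 172.0], [210.0, 176.0]]
1.5 12 [[423.0, 180.0], [207.0, 184.0]]
1.6 0 [[423.0, 183.0], [206.0, 187.0]]
1.6 12 [[423.0, 193.0], [203.0, 197.0]]
1.7 0 [[423.0, 196.0], [203.0, 200.0]]
1.7 12 [[423.0, 208.0], [200.0, 212.0]]
1.75 0 [[423.0, 203.0], [201.0, 207.0]]
1.75 12 [[423.0, 216.0], [198.0, 220.0]]
1.8 0 [[423.0, 211.0], [200.0, 215.0]]
1.8 12 [[423.0, 225.0], [197.0, 229.0]]
1.85 0 [[423.0, 219.0], [198.0, 223.0]]
1.85 12 [[423.0, 234.0], [196.0, 238.0]]
```

>>> servo_tool --commands '[[[255, 0.004, 0, 0.001, 0, 0, 0], [255, 0.004, 0, 0.001, 0, 0, 0], [255, 0.003, 0, 0.001, 0, 0, 0], [255, 0, 0, 0, 0, 0, 0]]]'

```text
clock: 8.55
position: [694.0, -81.1, 181.1]
ee_rot: [0.984, 0.041, 0.174, -0.007]
contact_force: [0.4, 0.2, 0.1]
gripper_width: 0.1
grasp_force: 0.0
```

Run:
```python
from h import *
s=arm.read_state();print(loc(s["position"]),s["contact_force"])
d=cams.get_image("scene");cv2.imwrite("pics/s5.png",cv2.resize(d["frame"][180:300,160:320],None,fx=4,fy=4))
```

```text
[8.130e+01 1.000e-01 1.811e+02] [0.42562333 0.18371385 0.13470241]
```

View pics/s5.png

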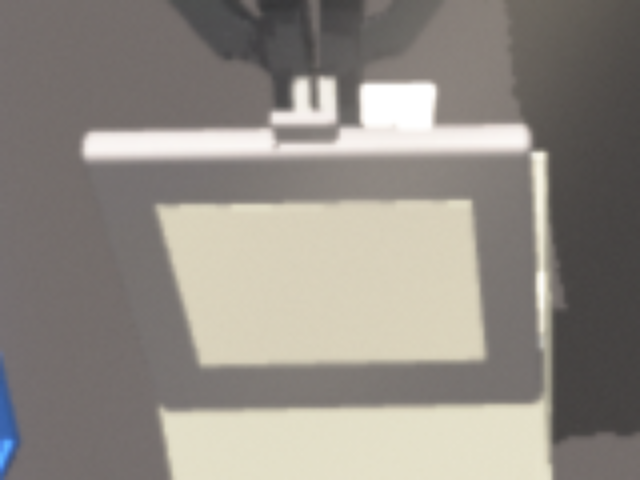

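The edge strip now sits at rows 130–158, which matches 1.85 rad, so the lid is on its stop with zero force on the finger. Retreating.

>>> servo_tool --commands '[[[255, -0.007, 0, -0.005, 0, 0, 0], [255, -0.014, 0, -0.01, 0, 0, 0], [255, -0.014, 0, -0.015, 0, 0, 0], [255, -0.014, 0, -0.02, 0, 0, 0], [255, -0.014, 0, -0.025, 0, 0, 0], [255, -0.014, 0, -0.025, 0, 0, 0], [255, -0.014, 0, -0.025, 0, 0, 0], [255, -0.014, 0, -0.02, 0, 0, 0], [255, -0.01, 0, -0.01, 0, 0, 0], [255, 0, 0, 0, 0, 0, 0]]]'

```text
clock: 9.43
position: [530.6, -95.1, 290.1]
ee_rot: [0.984, 0.041, 0.176, -0.007]
contact_force: [-0.3, -0.9, -0.3]
gripper_width: 0.2
grasp_force: 0.0
```

Run:
```python
from h import *
s=arm.read_state();print(loc(s["position"]),s["contact_force"],s["clock"])
d=cams.get_image("scene");cv2.imwrite("pics/s6.png",cv2.resize(d["frame"][100:340,80:420],None,fx=2,fy=2))
```

```text
[-8.270e+01  2.000e-01  2.901e+02] [-0.26991898 -0.92807953 -0.33385398] 9.4333
```

View pics/s6.png

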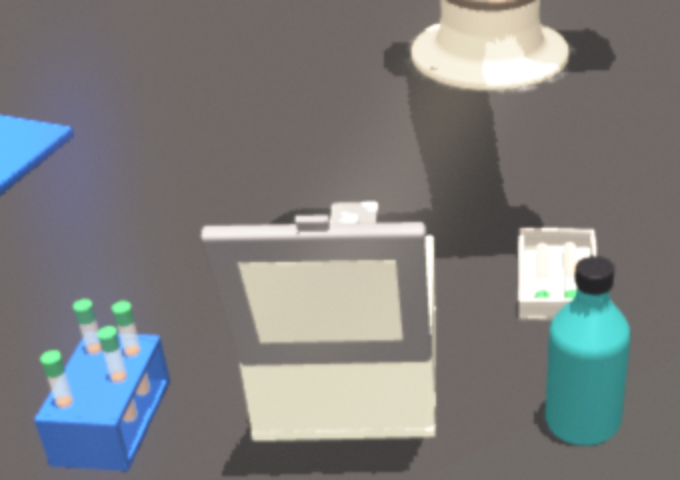

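The lid stays on its stop (edge at rows 225–240), the other objects are unmoved, and the arm is clear.

```bash
python3 -c "
from bench import ticket;print(ticket.job_done())"
```

```text
the job is handed in; nothing more can be done
None
```

I pressed the release tab, pushed the lid back until it rested fully open on its stop, and handed the job in at about 9.5 s; the last picture shows the rack, bottle and tray where they were and the arm clear of everything.

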